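# Zero the voltage dial under its guard cap

### The arm

A 6-joint arm with a two-finger parallel gripper is mounted at the origin on the work surface. World frame = base frame: x ahead of the robot, y to its left, z up, the work surface at z = 0. Lengths are in mm, angles in rad, forces in N, time in s.
With the tool pointing down it reaches from about 350 to 875 mm from the base axis. Payload 4.2 kg.
Tool frame: the origin (TCP) lies at the very end of the fingers, on their centre line; the grasp point (between the pads) lies 19 mm behind it (env.pinch_z is the x of the grasp point in the tool frame, in mm); x points along the fingers, y is the direction in which the jaws open and shut, and the axes are right-handed (so a half turn about x gives the same grasp; the last joint's range is limited). The gripper opens to 85 mm and grips with 20 to 120 N. Pads are 22 mm wide; open, the fingers measure 114 mm over their backs; the gripper's body (76 mm by 85 mm) begins 54 mm behind the grasp point. The pads swing forward as they close: fully open they stand 13 mm farther back than shut.
Start: joints at [1.453, 0.385, 0.008, 0, -1.194, -0.259], TCP at [229.934, 581.145, 231.312] pointing down, gripper open.
Joint ranges: [-3.14, 3.14], [-1.21, 2.06], [-1.07, 1.41], [-3.16, 2.05], [-2.99, -0.16], [-3.1, 3.1]. Speed limits (rad/s): [2.79, 2.79, 3.14, 3.14, 3.14, 3.14].

### API

Orientations are given as a unit quaternion [x, y, z, w].
In Python, from rig import env, read_camera, camera_info, ticket, models gives the robot as it stands. The module is installed in compiled form; this text tells all that it offers.
- The arm moves only by the shell command python3 -m handwheel 'ROWS'. ROWS is JSON, a list of rows, each an object of numbers: "tx", "ty", "tz": the shift along the world's x, y, z in mm; "ax", "ay", "az": the turn, a rotation vector about the world's x, y, z in rad; "fingers": the finger opening in mm, from 0 to 85.4. In form: [{"tx": .., "ty": .., "tz": .., "ax": .., "ay": .., "az": .., "fingers": ..}, ...]. A call has 1 to 8 rows; each row is the pose to reach, as a shift and turn from the pose commanded when the call began; what a row does not reach only later rows make up. A row lasts 1/10 s, in which the tool goes at most 50 mm and 8.59 degrees, less where a joint would pass 70% of its speed; a pose out of reach is approached as far as the arm can. A call with a gripper value outside its range is refused whole. The fingers move at their own pace and stop on an object; the grip force is fixed at half the most. Time passes only in rows, so rows that repeat a pose let the fingers close. It gives the time, the measured TCP pose, the force and the opening at its end, in the units of the state.
- env.sense(): the state, without advancing time (a new reading comes with each control period).
- read_camera(name): name is "scene" or "top" or "wrist"; returns the picture (420x560x3 uint8, blue, green, red); there is no depth.
- camera_info(name): a dict with "fx", "fy", "cx", "cy" (pixels), "D" ([k1, k2, p1, p2, k3] as OpenCV has them; the pictures are not rectified), "camera_from_world" (4x4, takes a point from world to camera coordinates). Camera axes: x right, y up, looking along -z (the intrinsics and any distortion apply to the point x, -y, -z); pixel columns grow to the right and rows downward; lengths in mm; the calibration is good to about 2 mm. A picture is of the moment at which its call begins: read the wrist's pose just before it. camera_info takes no time and is no camera call; for the wrist camera it gives the pose at the moment of the call.
- ticket.job_done(): hands the job in, once; it reports no verdict.
Trained networks look in the newest picture that a camera, given by its name, has taken for a name from the list of things; names that differ only in an ending like _2 or _b are one class to them, and where a whole thing is asked for, a point or a joint stands for the part that bears it (a point fixed in the world has none). Each returns a list of dicts, best first, with "p" (0 to 1); they miss things now and then, are a little off and sometimes report something else, mostly with a low value. They report only what shows in the picture. A call takes as long as a camera call.
- models.recognise(target, camera): "extent" ([centre column, centre row, width, height] as shares, 0 to 1, of the picture: columns of its width, rows of its height, round what is visible of it).
- models.trace(target, camera): "mask" (420x560 bool, what is visible of it) and "extent" ([centre column, centre row, width, height] as shares, 0 to 1, of the picture: columns of its width, rows of its height, round what is visible of it).
- models.tip_of(target, camera): "at" ([column, row] as shares, 0 to 1, of the picture: columns of its width, rows of its height: a listed point, or the origin of a listed thing).
The state is a dict: "clock": time; "joint_positions": joint angles; "dq": joint speeds; "tau": joint torques, N m; "position": TCP position; "eef_rot": TCP orientation; "contact_force": force on the tool from outside, world axes, zero at the start; "torque": the same for the moment, N m; "grip_width": finger opening in mm.
Only numpy, scipy, OpenCV 4.12 (cv2) and the standard library are available. Lean on these libraries where they do the work, as an engineer would, in place of code of your own. Each camera call takes 0.05 s, during which the arm holds its last target. There are 200 camera calls.

### The job

Before the spinning chamber is serviced, its voltage dial has to be back at zero. First take the yellow guard cap off the dial on the sloping control unit and set it down gently, mouth down, in the empty half of the steel tray; then turn the black bar knob anticlockwise, regrasping as needed, until the red pointer stands on the green zero mark, and let go. Leave the small blue knob, the cap once it is put down, and everything else on the bench where they are.

Things in the scene. Friction and masses are not known exactly. Their poses are not given: they have to be found in the camera images.
- console: fixed white control unit, a wedge 200 mm deep (x) by 300 mm wide (y), its top face sloping up at 0.3 rad (17 degrees) towards its +x: 50 mm high at its -x edge, 112 mm at its +x edge. Origin at the centre of its underside, z up.
- dial_center (a point): centre of the voltage dial, in the plane of the sloping face, under the cap at first. z axis = the knob's axis (square to the face, outwards); x axis points up the slope to the green zero mark (bar 9 mm wide, 40 to 57 mm out). White scale disc 120 mm across, ticks every 15 degrees. On the face: steel collar 62 mm across, 6 mm high; black pointer disc 58 mm across, top at 10 mm; bar knob, top at 42 mm.
- pointer (a joint): pointer disc (white line, red tip), rad, clockwise from the zero mark seen from outside; 0 = on the mark, no stop or click there; stops at -0.6 and 3.2. Starts at 1.6 to 2.9. Friction 0.06 N m, stays where left. Only the bar knob moves it, and that has 0.4 rad of free play on the disc: the knob may turn that far before the pointer follows, so go by the pointer, not the knob.
- knob_grip (a point): black bar knob, 38 mm long (this point's x axis), 14 mm wide (y), 32 mm tall, on the dial's axis (z). The point is on the axis where to grip it: 33 mm off the face, 23 mm above the pointer disc, 9 mm below the knob's top. The bar's direction differs from the pointer's by the play, up to 0.2 rad either way.
- cap_center (a point): loose yellow plastic guard cap, 60 to 140 g; point half-way up its axis, 40 mm above its rim (z axis from rim to grip). A cup 72 mm across (66 inside), 50 mm high, mouth down over the dial, rim on the sloping face, 2 mm play round the collar; on its flat top a round black finger grip 24 mm across, 30 mm tall. Draw it 45 mm or more along the dial's axis before moving it sideways.
- cap_grip (a point): on the cap's axis, 72 mm above its rim (22 mm above its flat top): where to hold the round black finger grip.
- tray_free (a point): centre of the floor of the empty half of a fixed steel tray, 4 mm above the bench. The tray is 130 mm (x) by 230 mm (y), 22 mm high, divided across the middle; this half (its +y half) is 122 by 109 mm inside. A syringe lies in the other half.
- pump_mark (a point): on the rim of the small blue round knob (24 mm across, 18 mm tall) on the sloping face 150 mm from the dial towards the console's -y, at the outer end of its white line. Must not be turned.
- syringe: bystander: clear syringe 95 mm long lying in the tray's other half
- vial: bystander: amber vial 28 mm across, 50 mm tall, standing just beyond the tray
- beaker: bystander: glass beaker 70 mm across, 85 mm tall, at the back
- flask: bystander: white bottle 64 mm across, 150 mm tall, at the back
- foil_roll: bystander: aluminium roll on end, 60 mm across, 100 mm tall, at the back
- jar: bystander: glass jar 60 mm across, 75 mm tall, at the back
- cap: the same cap, origin at the centre of its rim

How it is judged:
By the outcome, as a careful person would: the job done as asked, in the order asked, and still so for the second after the job is handed in, with the robot touching nothing.
It also fails if it takes over 64 s, if anything falls off the work surface, if the arm or the gripper's body presses on something with over 40 N, if the wrist force passes 120 N, or if a joint passes its speed limit or range.

## Working session

There is one attempt and no reset: what is moved stays moved. The work goes in short steps, Python scripts to look and compute and a shell command to move; the robot and the scene stay as the last step left them, time stands still between calls to the robot, and variables do not carry over. Pictures are saved under pics/ and viewed, about 8 in all and at most 12, crops included, and the job is handed in when it is done.

```bash
mkdir -p pics; cat > h.py <<'E'
import numpy as np, cv2, json
from rig import env, read_camera, camera_info, ticket, models
from scipy.spatial.transform import Rotation as R
def ray(ci,px):
    K=np.array([[ci['fx'],0,ci['cx']],[0,ci['fy'],ci['cy']],[0,0,1.]])
    u=cv2.undistortPoints(np.array([[px]],float),K,np.array(ci['D'],float))[0,0]
    T=np.array(ci['camera_from_world']); d=T[:3,:3].T@np.array([u[0],-u[1],-1.])
    return -T[:3,:3].T@T[:3,3], d/np.linalg.norm(d)
def proj(ci,P):
    K=np.array([[ci['fx'],0,ci['cx']],[0,ci['fy'],ci['cy']],[0,0,1.]])
    T=np.array(ci['camera_from_world']); c=(T[:3,:3]@np.atleast_2d(P).T).T+T[:3,3]
    c=c*[1,-1,-1]
    return cv2.projectPoints(c,np.zeros(3),np.zeros(3),K,np.array(ci['D'],float))[0][:,0]
def tri(rs):
    A=sum(np.eye(3)-np.outer(d,d) for o,d in rs);b=sum((np.eye(3)-np.outer(d,d))@o for o,d in rs)
    return np.linalg.solve(A,b)
def onz(r,z): o,d=r; return o+d*(z-o[2])/d[2]
E
cat > a.py <<'E'
from h import *
s=env.sense(); print({k:np.round(s[k],3) for k in('clock','position','eef_rot','contact_force','grip_width')}, env.pinch_z)
ims={}; rays={}
for c in('scene','top'):
    ci=camera_info(c); im=read_camera(c); ims[c]=im; cv2.imwrite(f'pics/{c}0.png',im)
    print(c,np.round(ray(ci,(280,210)),2))
    for t in('cap_grip','cap_center','cap','console','dial_center','tray_free','pump_mark','vial'):
        r=models.tip_of(t,c)
        if r:
            p=np.array(r[0]['at'])*[560,420]; rays.setdefault(t,[]).append(ray(ci,p)); print(c,t,np.round(p,1),round(r[0]['p'],2))
for t,r in rays.items():
    print(t, np.round(tri(r),1) if len(r)>1 else '', [np.round(onz(x,4),1) for x in r] if t=='tray_free' else '')
cv2.imwrite('pics/both0.png',cv2.resize(np.vstack([ims['scene'],ims['top']]),None,fx=.71,fy=.71) if 0 else ims['top'])
E
python3 a.py
```

```text
{'clock': np.float64(0.0), 'position': array([229.723, 580.6  , 230.209]), 'eef_rot': array([-0.694,  0.133,  0.695,  0.132]), 'contact_force': array([ 0.53 , -0.638, -0.246]), 'grip_width': np.float64(85.278)} -18.700000000000003
scene [[ 1.17796e+03  3.67700e+02  6.49190e+02]
 [-6.10000e-01 -4.50000e-01 -6.50000e-01]]
scene cap_grip [265.2 138.3] 0.59
scene cap_center [265.5 148.6] 0.75
scene cap [262.3 163.7] 0.73
scene console [245.2 186.7] 0.94
scene tray_free [406.9 261.6] 0.6
scene pump_mark [220.4 141.7] 0.56
scene vial [361.3 280.2] 0.84
top [[ 4.9729e+02 -3.1290e+01  8.1237e+02]
 [ 2.0000e-01 -0.0000e+00 -9.8000e-01]]
top cap_grip [363.7 284.7] 0.85
top cap_center [358.1 279.5] 0.87
top cap [352.1 273.2] 0.6
top console [376.9 270.9] 0.84
top dial_center [432.7 269. ] 0.16
top tray_free [140.4 264.7] 0.83
top pump_mark [431.7 267.8] 0.6
top vial [170.1 215.8] 0.48
cap_grip [ 506.9 -172.1  151.1] 
cap_center [ 515.6 -166.6  127.9] 
cap [ 529.1 -165.2   89.9] 
console [ 535.  -230.8   -8.1] 
tray_free [549.7 250.8  12. ] [array([542. , 249.2,   4. ]), array([550.2, 253.8,   4. ])]
pump_mark [ 535.3 -304.7  108.3] 
vial [652.3 194.8   8.9] 
dial_center
```

View pics/scene0.png

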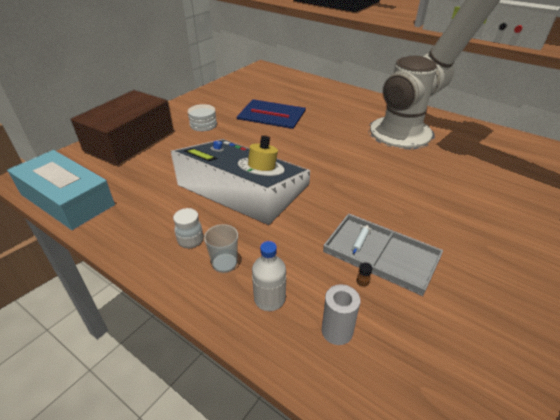

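View pics/top0.png

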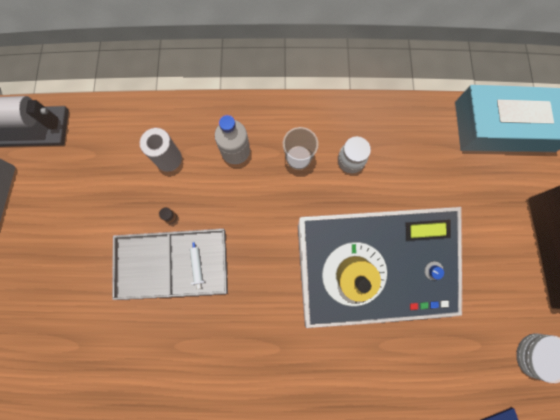

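The cap (grip about (364,285) in the top view) sits on the dial of a slightly yawed console. The empty tray half is at about (140,265), and the green zero mark at (354,248). Next I fit the console and tray poses to their corners.

```bash
cat > b.py <<'E'
from h import *
from scipy.optimize import least_squares
ct,cs=camera_info('top'),camera_info('scene')
def cw(p,L): 
    c,s=np.cos(p[2]),np.sin(p[2]); L=np.atleast_2d(L); return np.c_[p[0]+c*L[:,0]-s*L[:,1],p[1]+s*L[:,0]+c*L[:,1],L[:,2]]
L=np.array([[100,150,112],[100,-150,112],[-100,150,50],[-100,-150,50.]])
px=np.array([[301,217],[462,208],[307,326],[462,316]])
px2=np.array([[267,216],[175,153],[309,174]]) # scene +x+y? bottom etc
S=np.array([[np.cos(.3),0,np.sin(.3)],[0,1,0],[-np.sin(.3),0,np.cos(.3)]])
def dial(p,q): # q in dial frame
    c=np.array([p[3]*np.cos(.3),p[4],81+p[3]*np.sin(.3)]); return cw(p,c+np.atleast_2d(q)@S)
obs=[(ct,[0,0,72],[363.7,284.7]),(ct,[0,0,40],[358.1,279.5]),(ct,[48.5,0,0],[354,248.5]),(cs,[0,0,72],[265.2,138.3]),(cs,[0,0,40],[265.5,148.6]),(cs,[0,0,0],[262.3,163.7])]
f=lambda p: np.r_[(proj(ct,cw(p,L))-px).ravel(),np.concatenate([proj(c,dial(p,q))[0]-o for c,q,o in obs])]
r=least_squares(f,[535,-215,0,0,50],loss='soft_l1'); p=r.x
print(np.round(p,3)); print(np.round(f(p).reshape(-1,2),1))
for n,q in(('dial',[0,0,0]),('grip',[0,0,72]),('knob',[0,0,33])): print(n,np.round(dial(p,q),1))
M=R.from_euler('z',p[2]).as_matrix()@S.T; print('axis',np.round(M[:,2],3)); np.savez('dial.npz',p=p,M=M,o=dial(p,[0,0,0])[0])
Lt=np.array([[65,115,22],[65,-115,22],[-65,-115,22],[-65,115,22.]]); pt=np.array([[114,235],[224,230],[227,295],[116,299]])
g=lambda t:(proj(ct,cw(t,Lt))-pt).ravel()
t=least_squares(g,[550,195,0]).x; print('tray',np.round(t,3),np.round(g(t),1),cw(t,[[0,57.5,4]]))
E
python3 b.py
```

```text
[ 5.38233e+02 -2.27838e+02  5.50000e-02 -7.81900e+00  5.71630e+01]
[[ 0.3 -0.2]
 [ 0.2 -0.3]
 [-0.4  1.5]
 [-0.   0.2]
 [-0.6  0.6]
 [ 0.8  0.6]
 [-0.7  0. ]
 [-0.2  1.1]
 [-2.4  3. ]
 [-1.4  2.6]]
dial [[ 527.7 -171.2   78.7]]
grip [[ 506.4 -172.3  147.5]]
knob [[ 517.9 -171.7  110.2]]
axis [-0.295 -0.016  0.955]
tray [5.49943e+02 1.87592e+02 5.50000e-02] [ 0.4  0.3  1.7 -0.6  0.7 -0.6 -2.9  0.8] [[546.81020085 245.00632933   4.        ]]
```

```bash
cat > c.py <<'E'
from h import *
import sys
d=np.load('dial.npz');M=d['M'];o=d['o']
s=env.sense();Rc=R.from_quat(s['eef_rot']); print(np.round(Rc.as_matrix(),3), np.round(s['position'],1))
for sg in(1,-1):
    Y=sg*M[:,1];X=-M[:,2];T=np.c_[X,Y,np.cross(X,Y)]
    print(sg,np.round((R.from_matrix(T)*Rc.inv()).as_rotvec(),3))
for h in (72,172): print(h,'tcp',np.round(o+M[:,2]*(h-18.7),1), 'shift',np.round(o+M[:,2]*(h-18.7)-s['position'],1))
E
python3 c.py
```

```text
[[ 0.    -0.368 -0.93 ]
 [ 0.    -0.93   0.368]
 [-1.    -0.    -0.   ]] [230.  581.1 231.3]
1 [ 0.41  -0.067 -2.683]
-1 [-0.049 -0.298  0.428]
72 tcp [ 511.9 -172.   129.6] shift [ 282.  -753.2 -101.7]
172 tcp [ 482.4 -173.6  225.1] shift [ 252.5 -754.8   -6.2]
```

```bash
python3 -m handwheel '[{"tx":126,"ty":-378,"tz":30,"ax":0.16,"ay":-0.03,"az":-1.05},{"tx":126,"ty":-378,"tz":30,"ax":0.16,"ay":-0.03,"az":-1.05},{"tx":126,"ty":-378,"tz":30,"ax":0.16,"ay":-0.03,"az":-1.05},{"tx":126,"ty":-378,"tz":30,"ax":0.16,"ay":-0.03,"az":-1.05},{"tx":126,"ty":-378,"tz":30,"ax":0.16,"ay":-0.03,"az":-1.05},{"tx":126,"ty":-378,"tz":30,"ax":0.16,"ay":-0.03,"az":-1.05},{"tx":126,"ty":-378,"tz":30,"ax":0.16,"ay":-0.03,"az":-1.05},{"tx":126,"ty":-378,"tz":30,"ax":0.16,"ay":-0.03,"az":-1.05}]'; python3 c.py
```

```text
[[ 0.    -0.368 -0.93 ]
 [ 0.    -0.93   0.368]
 [-1.    -0.    -0.   ]] [230.  581.1 231.3]
1 [ 0.41  -0.067 -2.683]
-1 [-0.049 -0.298  0.428]
72 tcp [ 511.9 -172.   129.6] shift [ 282.  -753.2 -101.7]
172 tcp [ 482.4 -173.6  225.1] shift [ 252.5 -754.8   -6.2]invalid input
```

```bash
python3 -m handwheel '[{"tx":126,"ty":-378,"tz":30,"ax":0.16,"ay":-0.03,"az":-1.05,"fingers":85},{"tx":126,"ty":-378,"tz":30,"ax":0.16,"ay":-0.03,"az":-1.05,"fingers":85},{"tx":126,"ty":-378,"tz":30,"ax":0.16,"ay":-0.03,"az":-1.05,"fingers":85},{"tx":126,"ty":-378,"tz":30,"ax":0.16,"ay":-0.03,"az":-1.05,"fingers":85},{"tx":126,"ty":-378,"tz":30,"ax":0.16,"ay":-0.03,"az":-1.05,"fingers":85},{"tx":126,"ty":-378,"tz":30,"ax":0.16,"ay":-0.03,"az":-1.05,"fingers":85},{"tx":126,"ty":-378,"tz":30,"ax":0.16,"ay":-0.03,"az":-1.05,"fingers":85},{"tx":126,"ty":-378,"tz":30,"ax":0.16,"ay":-0.03,"az":-1.05,"fingers":85}]'; python3 c.py
```

```text
clock: 1.7
position: [355.4, 200.8, 261.8]
eef_rot: [-0.532, 0.407, 0.532, 0.518]
contact_force: [1.9, -0.2, -0.7]
grip_width: 85.3
[[ 0.102 -0.984 -0.145]
 [ 0.118 -0.133  0.984]
 [-0.988 -0.118  0.103]] [355.4 200.8 261.8]
1 [ 0.253 -0.038 -1.631]
-1 [-0.379 -0.259  1.444]
72 tcp [ 511.9 -172.   129.6] shift [ 156.5 -372.9 -132.2]
172 tcp [ 482.4 -173.6  225.1] shift [ 127.  -374.5  -36.6]
```

```bash
python3 -m handwheel '[{"tx":127,"ty":-374,"tz":-5,"ax":0.18,"ay":-0.03,"az":-1.12,"fingers":85},{"tx":127,"ty":-374,"tz":-5,"ax":0.18,"ay":-0.03,"az":-1.12,"fingers":85},{"tx":127,"ty":-374,"tz":-5,"ax":0.18,"ay":-0.03,"az":-1.12,"fingers":85},{"tx":127,"ty":-374,"tz":-5,"ax":0.18,"ay":-0.03,"az":-1.12,"fingers":85},{"tx":127,"ty":-374,"tz":-5,"ax":0.18,"ay":-0.03,"az":-1.12,"fingers":85},{"tx":127,"ty":-374,"tz":-5,"ax":0.18,"ay":-0.03,"az":-1.12,"fingers":85},{"tx":127,"ty":-374,"tz":-5,"ax":0.18,"ay":-0.03,"az":-1.12,"fingers":85},{"tx":127,"ty":-374,"tz":-5,"ax":0.18,"ay":-0.03,"az":-1.12,"fingers":85}]'; python3 c.py
```

```text
clock: 2.5
position: [483.1, -173.3, 256.6]
eef_rot: [-0.195, 0.573, 0.2, 0.77]
contact_force: [0.3, 0.4, 0.2]
grip_width: 85.3
[[ 0.263 -0.532  0.805]
 [ 0.085  0.844  0.53 ]
 [-0.961 -0.071  0.267]] [ 483.1 -173.3  256.6]
1 [ 0.077 -0.006 -0.507]
-1 [-0.759 -0.144  2.519]
72 tcp [ 511.9 -172.   129.6] shift [  28.9    1.3 -127. ]
172 tcp [ 482.4 -173.6  225.1] shift [ -0.6  -0.3 -31.5]
```

```bash
python3 -m handwheel '[{"tx":0,"ty":0,"tz":-30,"ax":0.075,"ay":-0.01,"az":-0.51,"fingers":85},{"tx":0,"ty":0,"tz":-30,"ax":0.075,"ay":-0.01,"az":-0.51,"fingers":85},{"tx":0,"ty":0,"tz":-30,"ax":0.075,"ay":-0.01,"az":-0.51,"fingers":85},{"tx":0,"ty":0,"tz":-30,"ax":0.075,"ay":-0.01,"az":-0.51,"fingers":85},{"tx":0,"ty":0,"tz":-30,"ax":0.075,"ay":-0.01,"az":-0.51,"fingers":85}]'; python3 c.py; cat > w.py <<'E'
from h import *
import sys
n=sys.argv[1]; ci=camera_info('wrist'); im=read_camera('wrist'); cv2.imwrite(f'pics/{n}.png',im)
d=np.load('dial.npz');M=d['M'];o=d['o']
for t,h in (('cap_grip',72),('cap_center',40),('cap',0),('dial_center',0),('knob_grip',33),('pointer',0)):
    r=models.tip_of(t,'wrist') 
    if r: print(t,np.round(np.array(r[0]['at'])*[560,420],1),round(r[0]['p'],2),'pred',np.round(proj(ci,o+M[:,2]*h)[0],1))
E
python3 w.py w0; python3 -c "from h import *; print(np.round(env.sense()['joint_positions'],2))"
```

```text
clock: 3.0
position: [482.6, -170.7, 226.3]
eef_rot: [-0.018, 0.592, 0.022, 0.805]
contact_force: [0.1, 0.0, -0.5]
grip_width: 84.9
[[ 0.297 -0.057  0.953]
 [ 0.014  0.998  0.056]
 [-0.955 -0.003  0.298]] [ 482.6 -170.7  226.3]
1 [ 0.003  0.002 -0.003]
-1 [-0.929 -0.047  2.997]
72 tcp [ 511.9 -172.   129.6] shift [ 29.4  -1.3 -96.7]
172 tcp [ 482.4 -173.6  225.1] shift [-0.1 -2.9 -1.1]
cap_grip [275.2 223.3] 0.8 pred [277.8 223.9]
cap_center [275.9 213.7] 0.67 pred [278.2 211.2]
cap [279.2 199.3] 0.58 pred [278.5 198.8]
[-0.04  0.07 -0.45 -0.04 -0.75 -1.45]Traceback (most recent call last):
  File "w.py", line 6, in <module>
    r=models.tip_of(t,'wrist')
ValueError: it knows: beaker, cap, cap_center, cap_grip, console, dial_center, flask, foil_roll, jar, knob_grip, pump_mark, syringe, tray_free, vial
```

```bash
python3 -m handwheel '[{"tx":8,"ty":-1,"tz":-28,"ax":0,"ay":0,"az":0,"fingers":60},{"tx":17,"ty":-1,"tz":-56,"ax":0,"ay":0,"az":0,"fingers":60},{"tx":24,"ty":-1,"tz":-78,"ax":0,"ay":0,"az":0,"fingers":60},{"tx":29,"ty":-1,"tz":-95,"ax":0,"ay":0,"az":0,"fingers":60},{"tx":29,"ty":-1,"tz":-95,"ax":0,"ay":0,"az":0,"fingers":60},{"tx":29,"ty":-1,"tz":-95,"ax":0,"ay":0,"az":0,"fingers":60}]'; python3 w.py w1; python3 c.py|tail -2
```

```text
clock: 3.9
position: [512.2, -172.0, 131.5]
eef_rot: [-0.018, 0.592, 0.022, 0.805]
contact_force: [0.2, -0.5, 0.4]
grip_width: 60.2
cap_grip [276.6 294.7] 0.88 pred [281.8 296.7]
cap_center [281.  265.3] 0.58 pred [281.7 264.6]
cap [281.3 239.2] 0.89 pred [281.6 237.3]
72 tcp [ 511.9 -172.   129.6] shift [-0.3 -0.1 -2.7]
172 tcp [ 482.4 -173.6  225.1] shift [-29.8  -1.7  92.8]Traceback (most recent call last):
  File "w.py", line 6, in <module>
    r=models.tip_of(t,'wrist')
ValueError: it knows: beaker, cap, cap_center, cap_grip, console, dial_center, flask, foil_roll, jar, knob_grip, pump_mark, syringe, tray_free, vial
```

```bash
python3 - <<'E'
import cv2
a=cv2.imread('pics/w0.png');b=cv2.imread('pics/w1.png');cv2.imwrite('pics/w01.png',cv2.resize(cv2.hconcat([a,b]),(800,300)))
E
```

```text
(no output)
```

View pics/w01.png

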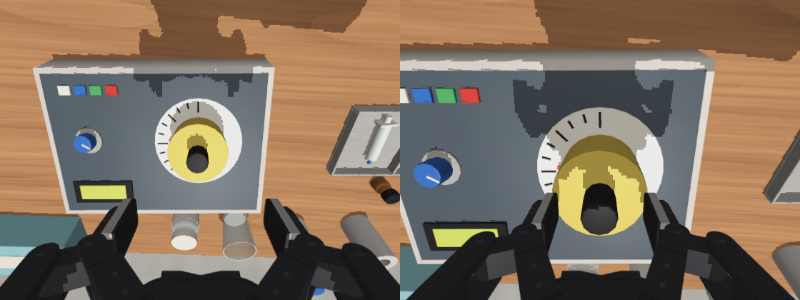

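The pads straddle the black grip, centred on it at about (600,210) in the right half. Closing the fingers and drawing the cap off along the dial axis.

```bash
python3 -m handwheel '[{"tx":0,"ty":0,"tz":0,"ax":0,"ay":0,"az":0,"fingers":10},{"tx":0,"ty":0,"tz":0,"ax":0,"ay":0,"az":0,"fingers":10},{"tx":0,"ty":0,"tz":0,"ax":0,"ay":0,"az":0,"fingers":10},{"tx":0,"ty":0,"tz":0,"ax":0,"ay":0,"az":0,"fingers":10},{"tx":0,"ty":0,"tz":0,"ax":0,"ay":0,"az":0,"fingers":10},{"tx":0,"ty":0,"tz":0,"ax":0,"ay":0,"az":0,"fingers":10}]'
```

```text
clock: 4.8
position: [512.0, -172.0, 131.6]
eef_rot: [-0.018, 0.592, 0.022, 0.805]
contact_force: [-1.9, 0.2, 3.7]
grip_width: 22.2
```

```bash
python3 -m handwheel '[{"tx":-3,"ty":0,"tz":9.6,"ax":0,"ay":0,"az":0,"fingers":10},{"tx":-6,"ty":0,"tz":19,"ax":0,"ay":0,"az":0,"fingers":10},{"tx":-9,"ty":-0.5,"tz":29,"ax":0,"ay":0,"az":0,"fingers":10},{"tx":-14,"ty":-0.7,"tz":45,"ax":0,"ay":0,"az":0,"fingers":10},{"tx":-20,"ty":-1,"tz":64,"ax":0,"ay":0,"az":0,"fingers":10},{"tx":-27,"ty":-1.5,"tz":87,"ax":0,"ay":0,"az":0,"fingers":10},{"tx":-33,"ty":-2,"tz":110,"ax":0,"ay":0,"az":0,"fingers":10}]'; cat > t.py <<'E'
from h import *
import sys
ct=camera_info('top');im=read_camera('top');cs=camera_info('scene');im2=read_camera('scene')
cv2.imwrite(f'pics/{sys.argv[1]}.png',cv2.resize(np.hstack([im,im2]),(800,300)))
for t in sys.argv[2:]:
    r=[models.tip_of(t,c) for c in('top','scene')]
    if r[0] and r[1]: print(t,[np.round(np.array(x[0]['at'])*[560,420],1) for x in r],[x[0]['p'] for x in r],np.round(tri([ray(c,np.array(x[0]['at'])*[560,420]) for c,x in zip((ct,cs),r)]),1))
    else: print(t,r)
s=env.sense();print({k:np.round(s[k],3) for k in('clock','position','eef_rot','contact_force','grip_width','joint_positions')})
E
python3 t.py t1 cap cap_center
```

```text
clock: 5.5
position: [478.1, -173.8, 242.8]
eef_rot: [-0.018, 0.592, 0.022, 0.805]
contact_force: [1.2, -0.1, -0.7]
grip_width: 22.1
cap [array([370.6, 292.6]), array([267. , 120.4])] [0.78, 0.63] [ 494.5 -173.9  194.2]
cap_center [array([374.1, 299.2]), array([270.2, 101. ])] [0.77, 0.88] [ 486.  -168.3  242.5]
{'clock': np.float64(5.8), 'position': array([ 478.256, -173.684,  240.323]), 'eef_rot': array([-0.018,  0.593,  0.022,  0.805]), 'contact_force': array([ 0.471,  0.041, -0.38 ]), 'grip_width': np.float64(21.918), 'joint_positions': array([-0.046,  0.047, -0.432, -0.039, -0.792, -1.445])}
```

View pics/t1.png

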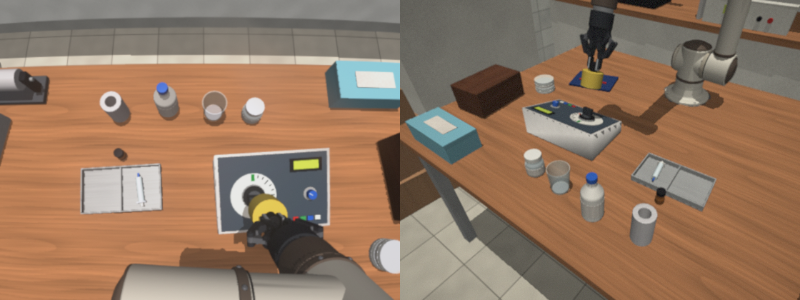

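```bash
python3 -m handwheel '[{"tx":3,"ty":20,"tz":0,"ax":0,"ay":0,"az":0,"fingers":10},{"tx":8,"ty":55,"tz":0,"ax":0,"ay":0.04,"az":0,"fingers":10},{"tx":16,"ty":100,"tz":0,"ax":-0.004,"ay":0.08,"az":0,"fingers":10},{"tx":24,"ty":145,"tz":0,"ax":-0.006,"ay":0.13,"az":0,"fingers":10},{"tx":32,"ty":190,"tz":0,"ax":-0.008,"ay":0.18,"az":0,"fingers":10},{"tx":40,"ty":235,"tz":0,"ax":-0.01,"ay":0.22,"az":0,"fingers":10},{"tx":47,"ty":280,"tz":0,"ax":-0.012,"ay":0.26,"az":0,"fingers":10},{"tx":54,"ty":320,"tz":0,"ax":-0.014,"ay":0.302,"az":0,"fingers":10}]'
```

```text
clock: 6.6
position: [532.5, 148.4, 239.8]
eef_rot: [-0.021, 0.708, 0.02, 0.705]
contact_force: [0.7, -0.2, 0.0]
grip_width: 22.2
```

```bash
python3 -m handwheel '[{"tx":6,"ty":40,"tz":0,"ax":0,"ay":0,"az":0,"fingers":10},{"tx":11,"ty":75,"tz":-20,"ax":0,"ay":0,"az":0,"fingers":10},{"tx":15,"ty":96,"tz":-55,"ax":0,"ay":0,"az":0,"fingers":10},{"tx":15,"ty":100,"tz":-90,"ax":0,"ay":0,"az":0,"fingers":10},{"tx":15,"ty":100,"tz":-120,"ax":0,"ay":0,"az":0,"fingers":10},{"tx":15,"ty":100,"tz":-140,"ax":0,"ay":0,"az":0,"fingers":10},{"tx":15,"ty":100,"tz":-140,"ax":0,"ay":0,"az":0,"fingers":10}]'; python3 t.py t2 cap cap_grip tray_free; python3 - <<'E'
from h import *
ci=camera_info('wrist');cv2.imwrite('pics/w2.png',read_camera('wrist'))
for t in('tray_free','cap'):
    r=models.tip_of(t,'wrist')
    if r: p=np.array(r[0]['at'])*[560,420];print(t,p,r[0]['p'],onz(ray(ci,p),4))
print(np.round(R.from_quat(env.sense()['eef_rot']).as_matrix()[:,0],3))
for c in('top','scene'):
    c_=camera_info(c)
    for t in('cap','tray_free'):
        r=models.tip_of(t,c)
        if r: p=np.array(r[0]['at'])*[560,420];print(c,t,np.round(onz(ray(c_,p),4),1))
E
```

```text
clock: 7.3
position: [545.3, 244.6, 96.2]
eef_rot: [-0.022, 0.71, 0.018, 0.704]
contact_force: [0.4, -1.4, 0.1]
grip_width: 22.2
cap [array([137.7, 266.1]), array([410.4, 247.7])] [0.91, 0.58] [543.7 245.9  47. ]
cap_grip [array([123.3, 261.2]), array([418.1, 225.1])] [0.91, 0.56] [547.9 247.7 116.7]
tray_free [array([143.1, 266.4]), array([404.2, 263. ])] [0.89, 0.78] [547.3 247.    2.9]
{'clock': np.float64(7.7), 'position': array([548.427, 246.442, 102.548]), 'eef_rot': array([-0.02 ,  0.706,  0.021,  0.708]), 'contact_force': array([-0.313,  0.621, -0.821]), 'grip_width': np.float64(22.132), 'joint_positions': array([ 0.691,  0.462, -0.221,  0.   , -0.886, -2.206])}
cap [279.216 236.88 ] 0.93 [565.39689251 245.7767588    4.        ]
[ 0.001  0.001 -1.   ]
top cap [547.2 259.3   4. ]
top tray_free [546.7 248.    4. ]
scene cap [496.7 239.    4. ]
scene tray_free [549.4 246.1   4. ]
```

View pics/t2.png

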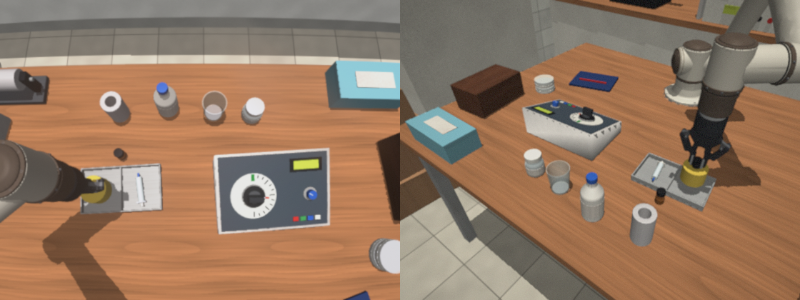

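The cap hangs upright over the empty half, within 2 mm of the tray_free estimate, with its rim at z≈47. Lowering it gently.

```bash
python3 -m handwheel '[{"tx":0,"ty":0,"tz":-12,"ax":0,"ay":0,"az":0,"fingers":10},{"tx":0,"ty":0,"tz":-24,"ax":0,"ay":0,"az":0,"fingers":10},{"tx":0,"ty":0,"tz":-32,"ax":0,"ay":0,"az":0,"fingers":10},{"tx":0,"ty":0,"tz":-37,"ax":0,"ay":0,"az":0,"fingers":10},{"tx":0,"ty":0,"tz":-39,"ax":0,"ay":0,"az":0,"fingers":10},{"tx":0,"ty":0,"tz":-40,"ax":0,"ay":0,"az":0,"fingers":10},{"tx":0,"ty":0,"tz":-40,"ax":0,"ay":0,"az":0,"fingers":10}]'
```

```text
clock: 8.75
position: [548.1, 246.3, 61.4]
eef_rot: [-0.02, 0.707, 0.02, 0.707]
contact_force: [-0.0, -1.3, -0.4]
grip_width: 22.0
```

```bash
python3 -m handwheel '[{"tx":0,"ty":0,"tz":-0.5,"ax":0,"ay":0,"az":0,"fingers":10},{"tx":0,"ty":0,"tz":-1,"ax":0,"ay":0,"az":0,"fingers":10},{"tx":0,"ty":0,"tz":-1.5,"ax":0,"ay":0,"az":0,"fingers":10},{"tx":0,"ty":0,"tz":-2,"ax":0,"ay":0,"az":0,"fingers":10},{"tx":0,"ty":0,"tz":-2,"ax":0,"ay":0,"az":0,"fingers":10}]'
```

```text
clock: 9.25
position: [548.0, 246.2, 59.5]
eef_rot: [-0.02, 0.707, 0.02, 0.707]
contact_force: [-0.7, -0.2, -0.2]
grip_width: 22.2
```

```bash
python3 -m handwheel '[{"tx":0,"ty":0,"tz":-0.5,"ax":0,"ay":0,"az":0,"fingers":10},{"tx":0,"ty":0,"tz":-1,"ax":0,"ay":0,"az":0,"fingers":10},{"tx":0,"ty":0,"tz":-1,"ax":0,"ay":0,"az":0,"fingers":10}]'
```

```text
clock: 9.55
position: [548.1, 246.1, 59.4]
eef_rot: [-0.02, 0.707, 0.02, 0.707]
contact_force: [-2.6, -0.7, 4.8]
grip_width: 21.9
```

```bash
python3 -m handwheel '[{"tx":0,"ty":0,"tz":-0.5,"ax":0,"ay":0,"az":0,"fingers":10},{"tx":0,"ty":0,"tz":-1,"ax":0,"ay":0,"az":0,"fingers":10},{"tx":0,"ty":0,"tz":-1,"ax":0,"ay":0,"az":0,"fingers":10}]'
```

```text
clock: 9.85
position: [548.1, 246.1, 59.3]
eef_rot: [-0.02, 0.706, 0.02, 0.707]
contact_force: [-4.1, -2.3, 10.3]
grip_width: 22.2
```

Contact made. Releasing and lifting straight up.

```bash
python3 -m handwheel '[{"tx":0,"ty":0,"tz":1,"ax":0,"ay":0,"az":0,"fingers":30},{"tx":0,"ty":0,"tz":1,"ax":0,"ay":0,"az":0,"fingers":60},{"tx":0,"ty":0,"tz":1,"ax":0,"ay":0,"az":0,"fingers":60},{"tx":0,"ty":0,"tz":5,"ax":0,"ay":0,"az":0,"fingers":60},{"tx":0,"ty":0,"tz":25,"ax":0,"ay":0,"az":0,"fingers":60},{"tx":0,"ty":0,"tz":65,"ax":0,"ay":0,"az":0,"fingers":60},{"tx":0,"ty":-20,"tz":115,"ax":0,"ay":0,"az":0,"fingers":60},{"tx":-5,"ty":-60,"tz":165,"ax":0,"ay":0,"az":0,"fingers":60}]'; cat > k.py <<'E'
from h import *
from scipy.optimize import least_squares
import sys
# knob, dial from top cam + scene
d=np.load('dial.npz');M=d['M'];o=d['o'];n=sys.argv[1]
for c in sys.argv[2:]:
    ci=camera_info(c);im=read_camera(c)
    cv2.imwrite(f'pics/{n}_{c}.png',im)
    # rectified face view: plane at h=10 above face, 4 px/mm, x up the slope = up, +y = left
    def rect(h,s=4,W=70):
        g=np.linspace(W,-W,2*W*s); Y,X=np.meshgrid(g,g)
        P=o+np.stack([X.ravel(),Y.ravel(),np.full(X.size,h)],1)@M.T
        m=proj(ci,P).astype(np.float32).reshape(2*W*s,2*W*s,2)
        return cv2.remap(im,m[...,0],m[...,1],cv2.INTER_LINEAR)
    r10=rect(10);cv2.imwrite(f'pics/{n}_{c}_r.png',np.hstack([cv2.resize(r10,(390,390)),cv2.resize(rect(42),(390,390))]))
    hsv=cv2.cvtColor(r10,cv2.COLOR_BGR2HSV)
    red=((hsv[...,0]<8)|(hsv[...,0]>172))&(hsv[...,1]>120)&(hsv[...,2]>60)
    ys,xs=np.nonzero(red);x=70-ys/4;y=70-xs/4;k=(np.hypot(x,y)<36);
    if k.sum(): print(c,'red',k.sum(),np.round([x[k].mean(),y[k].mean()],1),'pointer',round(float(np.arctan2(-y[k].mean(),x[k].mean())),3))
    r0=cv2.cvtColor(rect(0),cv2.COLOR_BGR2HSV)
    g=(abs(r0[...,0].astype(int)-62)<18)&(r0[...,1]>100);ys,xs=np.nonzero(g);x=70-ys/4;y=70-xs/4
    if len(x): print('green',len(x),np.round([np.median(x),np.median(y)],1))
    for t in('knob_grip','dial_center'):
        r=models.tip_of(t,c)
        if r: print(t,np.round(np.array(r[0]['at'])*[560,420],1),round(r[0]['p'],2),'pred',np.round(proj(ci,o+M[:,2]*(33 if t[0]=='k' else 0))[0],1))
s=env.sense();print({k:np.round(s[k],3) for k in('clock','position','contact_force','grip_width','joint_positions')})
E
python3 k.py k0 top scene
```

```text
clock: 10.65
position: [545.0, 197.8, 210.4]
eef_rot: [-0.021, 0.706, 0.021, 0.708]
contact_force: [0.5, 0.3, 1.1]
grip_width: 60.0
green 1011 [48.8 -0.2]
knob_grip [359.7 278.7] 0.56 pred [358.  279.1]
dial_center [352.3 275. ] 0.8 pred [354.2 274.3]
knob_grip [263.  153.8] 0.75 pred [262.7 154.2]
dial_center [258.2 165.1] 0.8 pred [260.9 166.3]
{'clock': np.float64(10.95), 'position': array([543.621, 196.969, 207.059]), 'contact_force': array([-0.974,  0.471, -0.272]), 'grip_width': np.float64(60.079), 'joint_positions': array([ 0.627,  0.325, -0.145, -0.   , -1.102, -2.141])}
```

```bash
python3 -m handwheel '[{"tx":-7,"ty":-45,"tz":2,"ax":0,"ay":0,"az":0,"fingers":60},{"tx":-14,"ty":-93,"tz":4,"ax":0.002,"ay":-0.05,"az":0,"fingers":60},{"tx":-22,"ty":-141,"tz":6,"ax":0.004,"ay":-0.1,"az":0,"fingers":60},{"tx":-29,"ty":-189,"tz":10,"ax":0.007,"ay":-0.15,"az":0,"fingers":60},{"tx":-37,"ty":-237,"tz":12,"ax":0.01,"ay":-0.2,"az":0,"fingers":60},{"tx":-44,"ty":-285,"tz":14,"ax":0.012,"ay":-0.25,"az":0,"fingers":60},{"tx":-51,"ty":-330,"tz":14,"ax":0.014,"ay":-0.302,"az":0,"fingers":60},{"tx":-58,"ty":-370,"tz":14,"ax":0.014,"ay":-0.302,"az":0,"fingers":60}]'; python3 k.py k1 wrist top; python3 c.py | sed -n 4,5p
```

```text
clock: 11.75
position: [483.7, -174.0, 220.2]
eef_rot: [-0.018, 0.594, 0.022, 0.804]
contact_force: [0.9, -0.1, -0.8]
grip_width: 60.0
wrist red 275 [ -4.9 -32.8] pointer 1.718
green 2107 [50.  -0.5]
knob_grip [278.  213.6] 0.68 pred [282.  212.2]
dial_center [280.5 202.2] 0.79 pred [281.9 201.9]
green 1008 [48.8 -0.2]
knob_grip [361.  279.4] 0.71 pred [358.  279.1]
dial_center [352. 275.] 0.79 pred [354.2 274.3]
{'clock': np.float64(12.05), 'position': array([ 486.282, -172.082,  221.08 ]), 'contact_force': array([-0.216, -0.022,  0.112]), 'grip_width': np.float64(60.181), 'joint_positions': array([-0.041,  0.079, -0.451, -0.039, -0.743, -1.446])}
1 [ 0.003  0.    -0.003]
-1 [-0.926 -0.048  2.997]
```

View pics/k1_wrist_r.png

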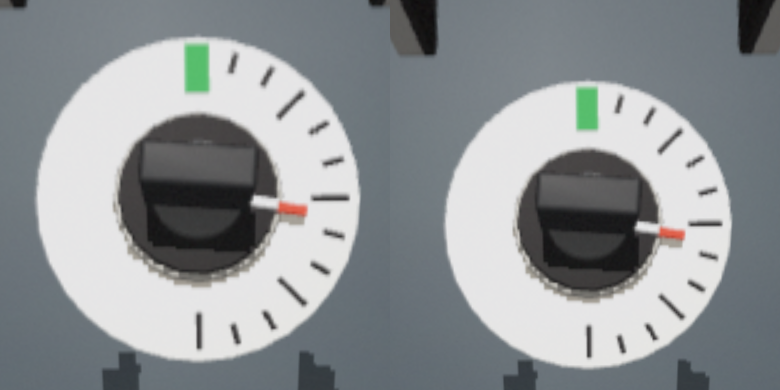

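The pointer stands at about 1.70 rad clockwise, with the red tip at (293,210) in the left view. The bar lies along dial y, at about 1.61 rad. I rotate the jaws 1.53 rad anticlockwise about the dial axis to grip across the bar.

```bash
python3 -m handwheel '[{"tx":0,"ty":0,"tz":0,"ax":-0.04,"ay":-0.002,"az":0.13,"fingers":60},{"tx":0,"ty":0,"tz":0,"ax":-0.08,"ay":-0.004,"az":0.26,"fingers":60},{"tx":0,"ty":0,"tz":0,"ax":-0.12,"ay":-0.006,"az":0.39,"fingers":60},{"tx":0,"ty":0,"tz":0,"ax":-0.16,"ay":-0.009,"az":0.52,"fingers":60},{"tx":0,"ty":0,"tz":0,"ax":-0.201,"ay":-0.011,"az":0.65,"fingers":60},{"tx":0,"ty":0,"tz":0,"ax":-0.241,"ay":-0.013,"az":0.78,"fingers":60},{"tx":0,"ty":0,"tz":0,"ax":-0.281,"ay":-0.015,"az":0.91,"fingers":60},{"tx":0,"ty":0,"tz":0,"ax":-0.321,"ay":-0.018,"az":1.04,"fingers":60}]'
cat > d.py <<'E'
from h import *
d=np.load('dial.npz');M=d['M'];o=d['o'];P=[]
for _ in range(6): read_camera('top');s=env.sense();P.append(s['position'])
p=np.mean(P,0);A=M.T@R.from_quat(s['eef_rot']).as_matrix()
print('tcp',np.round(p,2),np.round(np.std(P,0),2),'dialframe',np.round(M.T@(p-o),2),'X',np.round(A[:,0],3),'jaw cw',round(float(np.arctan2(-A[1,1],A[0,1])),3))
print('to grip tcp',np.round(o+M[:,2]*15-p,1),'f',np.round(s['contact_force'],1),s['clock'],np.round(s['joint_positions'],2))
E
python3 d.py
```

```text
clock: 12.85
position: [486.7, -171.1, 221.6]
eef_rot: [-0.434, 0.493, 0.329, 0.678]
contact_force: [-0.0, 0.6, 0.2]
grip_width: 59.9
tcp [ 486.55 -171.65  221.81] [0.09 0.38 0.11] dialframe [  3.06   1.76 148.87] X [ 0.003  0.002 -1.   ] jaw cw -2.661
to grip tcp [  36.7    0.2 -128.8] f [ 0.2 -0.6  0.4] 13.15 [-0.04  0.08 -0.45 -0.05 -0.74 -0.35]
```

```bash
cat > e.py <<'E'
from h import *
d=np.load('dial.npz');M=d['M'];o=d['o']
for c in('wrist','top'):
    ci=camera_info(c);im=read_camera(c);s=4;W=70
    g=np.linspace(W,-W,2*W*s);Y,X=np.meshgrid(g,g)
    P=o+np.stack([X.ravel(),Y.ravel(),0*X.ravel()],1)@M.T
    m=proj(ci,P).astype(np.float32).reshape(2*W*s,2*W*s,2);r=cv2.remap(im,m[...,0],m[...,1],cv2.INTER_LINEAR)
    k=(r.min(2)>140).astype(np.uint8);cs=cv2.findContours(k,cv2.RETR_EXTERNAL,cv2.CHAIN_APPROX_NONE)[0]
    q=max(cs,key=cv2.contourArea);e=cv2.fitEllipse(cv2.convexHull(q));print(c,'centre x,y mm',round(70-e[0][1]/4,2),round(70-e[0][0]/4,2),'diam',np.round(np.array(e[1])/4,1))
E
python3 e.py
```

```text
wrist centre x,y mm 1.41 -0.63 diam [120.9 121.2]
top centre x,y mm 0.62 -0.27 diam [121.7 122.4]
```

```bash
python3 -c "
import numpy as np;d=dict(np.load('dial.npz'));d['o']=d['o']+d['M']@[0.8,-0.4,0];np.savez('dial.npz',**d)"
python3 -m handwheel '[{"tx":3.9,"ty":-1.9,"tz":-19.8,"ax":-0.04,"ay":-0.002,"az":0.13,"fingers":50},{"tx":12.7,"ty":-1.5,"tz":-48.4,"ax":-0.08,"ay":-0.004,"az":0.26,"fingers":50},{"tx":21.6,"ty":-1,"tz":-77.1,"ax":-0.12,"ay":-0.006,"az":0.39,"fingers":50},{"tx":28.9,"ty":-0.6,"tz":-100.9,"ax":-0.13,"ay":-0.007,"az":0.42,"fingers":50},{"tx":33.4,"ty":-0.4,"tz":-115.3,"ax":-0.13,"ay":-0.007,"az":0.42,"fingers":50},{"tx":36.3,"ty":-0.2,"tz":-124.8,"ax":-0.13,"ay":-0.007,"az":0.42,"fingers":50},{"tx":37.5,"ty":-0.1,"tz":-128.6,"ax":-0.13,"ay":-0.007,"az":0.42,"fingers":50},{"tx":37.5,"ty":-0.1,"tz":-128.6,"ax":-0.13,"ay":-0.007,"az":0.42,"fingers":50}]'; python3 d.py; python3 k.py k2 wrist
```

```text
clock: 14.05
position: [523.9, -173.0, 93.5]
eef_rot: [-0.569, 0.411, 0.427, 0.57]
contact_force: [-0.4, 0.7, 0.9]
grip_width: 50.2
tcp [ 524.08 -173.09   94.44] [0.07 0.02 0.17] dialframe [ 0.35 -1.33 16.14] X [ 0.004  0.002 -1.   ] jaw cw -3.102
to grip tcp [-0.1  1.3 -1.2] f [-0.7  1.2 -0.2] 14.35 [-0.04  0.3  -0.53 -0.08 -0.43  0.12]
wrist red 299 [ -4.3 -32.9] pointer 1.701
green 2504 [49.2  0.5]
knob_grip [280.6 298.4] 0.8 pred [281.7 302.3]
dial_center [278.5 264.8] 0.62 pred [281.7 268.5]
{'clock': np.float64(14.5), 'position': array([ 523.868, -173.041,   94.019]), 'contact_force': array([-0.463,  0.629,  0.434]), 'grip_width': np.float64(49.899), 'joint_positions': array([-0.044,  0.304, -0.533, -0.076, -0.433,  0.123])}
```

View pics/k2_wrist.png

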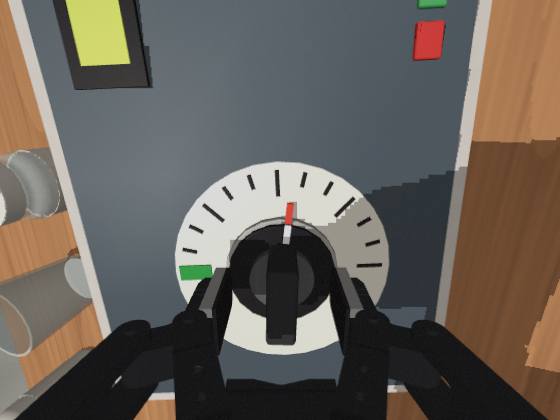

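The bar is centred between the pads and aligned with them, and the red tip at (290,212) reads 1.70. Closing the fingers.

```bash
python3 -m handwheel '[{"tx":0,"ty":1.3,"tz":-0.5,"ax":0,"ay":0,"az":0,"fingers":50},{"tx":0,"ty":1.3,"tz":-0.5,"ax":0,"ay":0,"az":0,"fingers":5},{"tx":0,"ty":1.3,"tz":-0.5,"ax":0,"ay":0,"az":0,"fingers":5},{"tx":0,"ty":1.3,"tz":-0.5,"ax":0,"ay":0,"az":0,"fingers":5},{"tx":0,"ty":1.3,"tz":-0.5,"ax":0,"ay":0,"az":0,"fingers":5},{"tx":0,"ty":1.3,"tz":-0.5,"ax":0,"ay":0,"az":0,"fingers":5},{"tx":0,"ty":1.3,"tz":-0.5,"ax":0,"ay":0,"az":0,"fingers":5}]'; python3 k.py k3 wrist; python3 d.py
```

```text
clock: 15.2
position: [523.9, -171.7, 93.5]
eef_rot: [-0.569, 0.411, 0.427, 0.57]
contact_force: [-2.2, 2.8, 5.7]
grip_width: 12.7
wrist red 304 [ -4.3 -32.9] pointer 1.702
green 2513 [49.2  0.5]
knob_grip [281.2 297.8] 0.89 pred [280.9 300.9]
dial_center [281.6 263.5] 0.59 pred [281.  267.1]
{'clock': np.float64(15.35), 'position': array([ 523.894, -171.651,   93.485]), 'contact_force': array([-1.586,  2.698,  5.256]), 'grip_width': np.float64(12.668), 'joint_positions': array([-0.041,  0.304, -0.535, -0.074, -0.43 ,  0.119])}
tcp [ 523.9  -171.65   93.47] [0.02 0.01 0.01] dialframe [-0.04  0.12 15.23] X [ 0.003  0.003 -1.   ] jaw cw -3.102
to grip tcp [ 0.1 -0.1 -0.2] f [-2.2  1.7  5.5] 15.65 [-0.04  0.3  -0.54 -0.07 -0.43  0.12]
```

```bash
python3 -m handwheel '[{"tx":0,"ty":0,"tz":0,"ax":-0.0295,"ay":-0.0016,"az":0.0955,"fingers":5},{"tx":0,"ty":0,"tz":0,"ax":-0.059,"ay":-0.0032,"az":0.191,"fingers":5},{"tx":0,"ty":0,"tz":0,"ax":-0.0885,"ay":-0.0048,"az":0.2865,"fingers":5},{"tx":0,"ty":0,"tz":0,"ax":-0.118,"ay":-0.0064,"az":0.382,"fingers":5},{"tx":0,"ty":0,"tz":0,"ax":-0.1475,"ay":-0.008,"az":0.4775,"fingers":5},{"tx":0,"ty":0,"tz":0,"ax":-0.177,"ay":-0.0096,"az":0.573,"fingers":5},{"tx":0,"ty":0,"tz":0,"ax":-0.2065,"ay":-0.0112,"az":0.6685,"fingers":5},{"tx":0,"ty":0,"tz":0,"ax":-0.236,"ay":-0.0128,"az":0.764,"fingers":5}]'; python3 k.py k4 wrist; python3 d.py
```

```text
clock: 16.45
position: [523.6, -171.8, 93.4]
eef_rot: [0.746, -0.211, -0.555, -0.302]
contact_force: [-3.3, 1.4, 5.3]
grip_width: 12.7
wrist red 301 [ 17.8 -28.1] pointer 1.007
green 2489 [48.5  0.2]
knob_grip [279.6 294.6] 0.76 pred [279.1 300.7]
dial_center [280.  264.1] 0.64 pred [279.5 267. ]
{'clock': np.float64(16.6), 'position': array([ 523.61 , -171.813,   93.372]), 'contact_force': array([-3.106,  0.78 ,  5.07 ]), 'grip_width': np.float64(12.754), 'joint_positions': array([-0.042,  0.305, -0.533, -0.076, -0.436,  0.921])}
tcp [ 523.62 -171.8    93.38] [0.02 0.01 0.01] dialframe [-3.400e-01 -1.000e-02  1.523e+01] X [ 0.     0.004 -1.   ] jaw cw 2.382
to grip tcp [ 0.4  0.  -0.1] f [-2.8  1.4  6.2] 16.9 [-0.04  0.31 -0.53 -0.08 -0.44  0.92]
```

```bash
python3 -m handwheel '[{"tx":0,"ty":0,"tz":0,"ax":-0.0339,"ay":-0.0018,"az":0.1098,"fingers":5},{"tx":0,"ty":0,"tz":0,"ax":-0.0679,"ay":-0.0037,"az":0.2197,"fingers":5},{"tx":0.3,"ty":0,"tz":0,"ax":-0.1018,"ay":-0.0055,"az":0.3295,"fingers":5},{"tx":0.3,"ty":0,"tz":0,"ax":-0.1357,"ay":-0.0074,"az":0.4393,"fingers":5},{"tx":0.3,"ty":0,"tz":0,"ax":-0.1696,"ay":-0.0092,"az":0.5491,"fingers":5},{"tx":0.3,"ty":0,"tz":0,"ax":-0.2036,"ay":-0.011,"az":0.659,"fingers":5},{"tx":0.3,"ty":0,"tz":0,"ax":-0.2375,"ay":-0.0129,"az":0.7688,"fingers":5},{"tx":0.3,"ty":0,"tz":0,"ax":-0.2744,"ay":-0.0149,"az":0.8882,"fingers":5}]'; python3 k.py k5 wrist; python3 d.py;python3 e.py
```

```text
clock: 17.7
position: [523.6, -172.1, 93.3]
eef_rot: [0.801, 0.059, -0.592, 0.065]
contact_force: [-4.0, -1.3, 7.0]
grip_width: 13.0
wrist red 331 [32.9 -3.2] pointer 0.097
green 2477 [48.5 -0.8]
knob_grip [279.5 298.1] 0.94 pred [277.9 299.4]
dial_center [278.3 262.2] 0.82 pred [278.6 265.8]
{'clock': np.float64(17.85), 'position': array([ 523.561, -172.148,   93.332]), 'contact_force': array([-4.065, -0.265,  5.229]), 'grip_width': np.float64(12.723), 'joint_positions': array([-0.041,  0.306, -0.533, -0.07 , -0.438,  1.845])}
tcp [ 523.56 -172.16   93.34] [0.01 0.01 0.01] dialframe [-0.43 -0.37 15.22] X [-0.004  0.002 -1.   ] jaw cw 1.452
to grip tcp [ 0.5  0.4 -0.1] f [-3.3 -0.6  6.4] 18.15 [-0.04  0.31 -0.53 -0.07 -0.44  1.84]
wrist centre x,y mm 0.3 -0.95 diam [119.6 120.6]
top centre x,y mm 0.73 0.33 diam [119.2 121.4]
```

View pics/k5_wrist_r.png

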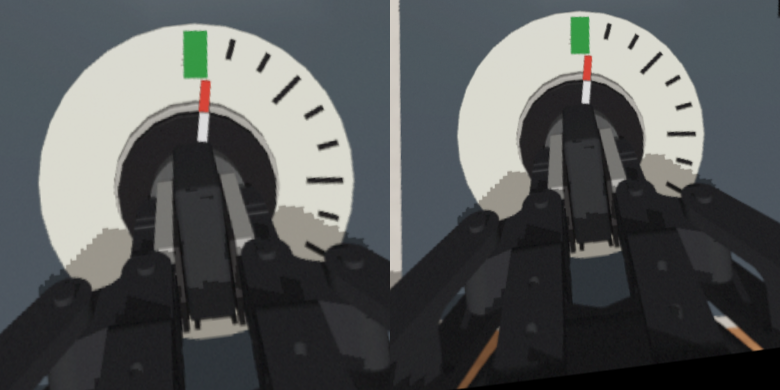

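```bash
python3 -m handwheel '[{"tx":0.3,"ty":0.3,"tz":0,"ax":-0.0118,"ay":-0.0006,"az":0.0382,"fingers":5},{"tx":0.3,"ty":0.3,"tz":0,"ax":-0.0236,"ay":-0.0013,"az":0.0764,"fingers":5},{"tx":0.3,"ty":0.3,"tz":0,"ax":-0.0236,"ay":-0.0013,"az":0.0764,"fingers":5},{"tx":0.3,"ty":0.3,"tz":0,"ax":-0.0236,"ay":-0.0013,"az":0.0764,"fingers":5}]'; cat > m.py <<'E'
from h import *
import sys
d=np.load('dial.npz');M=d['M'];o=d['o']
ci=camera_info('wrist');im=read_camera('wrist');s=5;W=70
def rect(h):
    g=np.linspace(W,-W,2*W*s);Y,X=np.meshgrid(g,g)
    m=proj(ci,o+np.stack([X.ravel(),Y.ravel(),np.full(X.size,h)],1)@M.T).astype(np.float32).reshape(2*W*s,2*W*s,2);return cv2.remap(im,m[...,0],m[...,1],cv2.INTER_CUBIC)
def co(k): ys,xs=np.nonzero(k); return np.c_[W-ys/s,W-xs/s]
r0=rect(0);k=(r0.min(2)>140).astype(np.uint8);q=max(cv2.findContours(k,0,1)[0],key=cv2.contourArea)
h=cv2.cvtColor(r0,cv2.COLOR_BGR2HSV);G=co((abs(h[...,0].astype(int)-62)<18)&(h[...,1]>100));G=G[np.hypot(*G.T)<62]
def fit(P): # line angle (cw)
    v=cv2.fitLine(P.astype(np.float32),cv2.DIST_HUBER,0,.01,.01).ravel();v=v*np.sign(v[0]) if abs(v[0])>.3 else v;return P.mean(0),np.arctan2(-v[1],v[0])
gc,ga=fit(G)
r=rect(10);cv2.imwrite(f'pics/{sys.argv[1]}.png',r);h=cv2.cvtColor(r,cv2.COLOR_BGR2HSV)
red=co(((h[...,0]<8)|(h[...,0]>172))&(h[...,1]>110)&(h[...,2]>60));red=red[np.hypot(*red.T)<40]
rc,ra=fit(red)
n=np.hypot(*co(np.ones(r.shape[:2])).T).reshape(r.shape[:2]);wl=co((n<27)&(n>14)&(r.min(2)>150)&(co(np.ones(r.shape[:2]))[:,0].reshape(r.shape[:2])>5))
print('green',np.round(gc,2),round(float(ga),3),'red',np.round(rc,2),round(float(ra),3),'white',np.round(wl.mean(0),2) if len(wl) else 0,len(wl))
print('pointer from centre rel. green bearing', round(float(np.arctan2(-rc[1],rc[0])-np.arctan2(-gc[1],gc[0])),3))
E
python3 m.py k6; python3 d.py; python3 e.py
```

```text
clock: 18.65
position: [523.6, -172.1, 93.4]
eef_rot: [0.798, 0.081, -0.59, 0.095]
contact_force: [-4.0, -2.1, 6.4]
grip_width: 12.6
green [48.44 -0.71] -0.012 red [34.94 -0.55] -0.005 white [23.16 -0.99] 631
pointer from centre rel. green bearing 0.001
tcp [ 523.59 -172.15   93.33] [0.02 0.01 0.02] dialframe [-0.4  -0.36 15.2 ] X [-0.004  0.001 -1.   ] jaw cw 1.372
to grip tcp [ 0.4  0.4 -0.1] f [-4.6 -2.5  6.7] 19.0 [-0.04  0.31 -0.53 -0.07 -0.44  1.92]
wrist centre x,y mm 0.05 -0.91 diam [120.1 120.6]
top centre x,y mm 1.09 0.53 diam [118.4 121.3]
```

The pointer now lines up with the green mark within about 0.01 rad. Releasing and backing off along the axis.

```bash
python3 -m handwheel '[{"tx":0,"ty":0,"tz":0,"ax":0,"ay":0,"az":0,"fingers":25},{"tx":0,"ty":0,"tz":0,"ax":0,"ay":0,"az":0,"fingers":50},{"tx":0,"ty":0,"tz":0,"ax":0,"ay":0,"az":0,"fingers":50},{"tx":0,"ty":0,"tz":0,"ax":0,"ay":0,"az":0,"fingers":50},{"tx":-3,"ty":0,"tz":10,"ax":0,"ay":0,"az":0,"fingers":50},{"tx":-9,"ty":-0.5,"tz":30,"ax":0,"ay":0,"az":0,"fingers":50},{"tx":-21,"ty":-1,"tz":68,"ax":0,"ay":0,"az":0,"fingers":50},{"tx":-33,"ty":-2,"tz":106,"ax":0,"ay":0,"az":0,"fingers":50}]'; python3 m.py k7; python3 e.py; python3 t.py t3 cap tray_free pump_mark
```

```text
clock: 19.9
position: [490.5, -173.4, 200.3]
eef_rot: [0.798, 0.082, -0.59, 0.095]
contact_force: [0.9, -0.8, 0.3]
grip_width: 49.8
green [48.58 -0.54] -0.004 red [34.9  -0.54] -0.002 white [23.16 -0.88] 644
pointer from centre rel. green bearing 0.004
wrist centre x,y mm -0.03 -0.83 diam [120.7 121.1]
top centre x,y mm -0.21 0.03 diam [121.9 122.4]
cap [array([143.4, 263.3]), array([406.8, 262.7])] [0.96, 0.78] [551.6 248.8   8.5]
tray_free [array([168.7, 220.9]), array([405.4, 259.9])] [0.54, 0.96] [618.3 221.1  61.6]
pump_mark [array([435.8, 269.8]), array([219.7, 142.8])] [0.58, 0.51] [ 531.3 -314.   100.3]
{'clock': np.float64(20.45), 'position': array([ 491.134, -173.371,  198.011]), 'eef_rot': array([ 0.797,  0.082, -0.59 ,  0.095]), 'contact_force': array([-0.144, -0.72 , -0.35 ]), 'grip_width': np.float64(50.147), 'joint_positions': array([-0.047,  0.115, -0.468, -0.049, -0.695,  1.904])}
```

```bash
python3 - <<'E'
import cv2
a=cv2.resize(cv2.imread('pics/k7.png'),(300,300));b=cv2.resize(cv2.imread('pics/t3.png'),(800,300));cv2.imwrite('pics/v.png',cv2.vconcat([b,cv2.copyMakeBorder(a,0,0,0,500,0)]))
E
```

```text
(no output)
```

View pics/v.png

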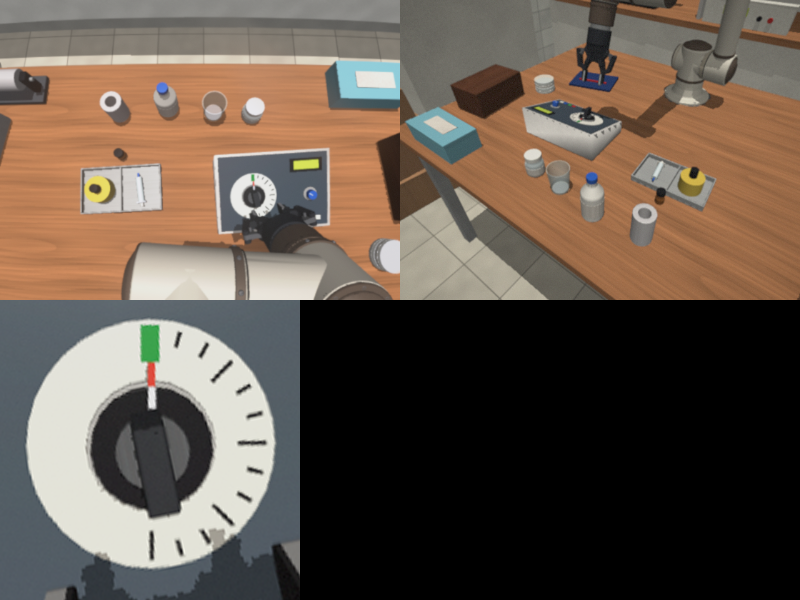

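The cap stands upright, mouth down, in the empty half of the tray. The red tip at (151,375) lies on the line of the green mark at (150,343). The gripper is clear of everything, so I'm handing in.

```bash
python3 -c "
from rig import ticket; print(ticket.job_done())"
```

```text
the job is handed in; nothing more can be done
None
```

I took the guard cap off along the dial's axis and set it mouth down in the empty half of the tray. I then turned the bar knob about 1.8 rad anticlockwise in a single grasp, let go and backed the gripper clear. The job was handed in at about 20.5 s of the 64 s allowed.

**Pointer:** after release, the last picture put it within about 0.01 rad of the zero mark. I read 0.004 rad against the mark's bearing. Allowing for an offset of about 0.8 mm in the fitted dial centre, it could be about -0.01 rad.

**Cap:** in the last picture it stands upright in the tray, measured at about (552, 249) mm. The tray half's centre was earlier measured at about (547, 247). It was lowered until contact, with about 10 N shown at most.

**Everything else:** nothing else looked moved in the last pictures.

Two of the last checks were poor:
- **tray_free:** the network reported a wrong point for it once the cap covered it, so I ignored that reading.
- **pump_mark:** its readings shifted a few pixels between looks at low confidence (0.5 to 0.6). The arm never went near the blue knob.

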